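# Refit the bread conveyor's gear cover

## Robot

A 6-joint arm with a two-finger parallel gripper is mounted at the origin on the work surface. World frame = base frame: x ahead of the robot, y to its left, z up, the work surface at z = 0. Lengths are in m, angles in rad, forces in N, time in s.
With the tool pointing down it reaches from about 0.325 to 0.9 m from the base axis. Payload 6.1 kg.
Tool frame: the origin (TCP) lies at the very end of the fingers, on their centre line; the grasp point (between the pads) lies 19 mm behind it; z points along the fingers, y is the line along which they close (so a half turn about z gives the same grasp; the last joint's range is limited). The gripper opens to 87 mm and grips with 3 to 60 N. Pads are 19 mm wide; open, the fingers measure 117 mm over their backs; the gripper's body (75 mm by 190 mm) begins 51 mm behind the grasp point.
Start: joints at [-1.364, 0.22, 1.526, -0, 1.395, -0.126], TCP at [0.204, -0.591, 0.223] pointing down, gripper open.
Joint ranges: [-2.98, 2.98], [-0.91, 2.08], [0.09, 2.57], [-1.24, 4.39], [0.2, 2.65], [-2.68, 2.68]. Speed limits (rad/s): [2.57, 2.57, 3.01, 3.14, 3.14, 3.14].

## Interface

Orientations are given as a 3x3 rotation matrix whose columns are the frame's x, y, z axes.
In Python, from cell import * gives the robot as it stands. Calls block until the motion is done:
- goto(position, orientation): joint-space move of the TCP to a pose.
- move_linear(position, velocity=0.15, rotation=None, stop_force=None): straight line of the TCP; rotation=None keeps the orientation; velocity is the mean speed in m/s. With stop_force (N) it stops when the force on the tool has changed by that much, and returns True; else False.
- move_j(angles): joint-space move.
- grip(opening, newtons=None): opening from 0.0 (shut) to 1.0 (fully open); newtons is the grip in N (None keeps the last); returns when the fingers have stopped.
- wait(seconds).
- ik(position, orientation): joint angles nearest the present ones, or None.
- snapshot(name): name is "side" or "top" or "wrist"; returns (picture, depth): 384x512x3 uint8, blue, green, red; 384x512 float32, m along the optical axis (not along the pixel's ray), 0 where there is no reading.
- camera_params(name): a dict with "mtx" (3x3 intrinsics, pixels), "rvec" (rotation vector, rad) and "tvec" (3), from world to camera coordinates, as OpenCV has them; the wrist camera has in their place "hand_eye" (4x4, takes a point from camera to tool coordinates, whose origin is the TCP and whose axes are the flange's). Camera axes: x right, y down, z forward; pixel columns grow to the right and rows downward; lengths in m; the calibration is good to about 2 mm. A picture is of the moment at which its call begins: read the wrist's pose just before it. camera_params takes no time and is no camera call.
A pose or a line that the arm cannot do raises MotionError and nothing moves.
- sign_off(): hands the job in; it is judged then, once.
Readings, each from a call of its own:
- current_clock(): time.
- current_qpos(): joint angles.
- current_joint_velocities(): joint speeds.
- current_tau(): joint torques, N m.
- current_tcp_pos(): TCP position.
- current_eef_rot(): TCP orientation.
- current_force(): force on the tool from outside, world axes, zero at the start.
- current_moment(): the same for the moment, N m.
- current_gripper_width(): opening from 0.0 (shut) to 1.0 (fully open).
- current_finger_force(): force on a finger pad.
Only numpy, scipy, OpenCV 4.12 (cv2) and the standard library are available. Lean on these libraries where they do the work, as an engineer would, in place of code of your own. Each camera call takes 0.05 s, during which the arm holds its last target. There are 200 camera calls.

## Task

The bread conveyor's gearbox on the bakery counter stands open under its copper lamp. First swing the lamp by its arm about a quarter turn clear of the gearbox, towards the motor side, then take the loose cover plate from the counter and feel it back over the two brass pins, right way up, fully home and flat on the rim. Leave the lamp clear and everything else on the counter where it is.

Things in the scene. Friction and masses are not known exactly. Their poses are not given: they have to be found in the camera images.
- gearbox: green open-topped gearbox fixed to the counter: walls 130 x 230 mm (x, y) on a dark 170 x 250 mm foot plate. Origin: centre of its underside; z up, y along its length, x across. The flat wall tops (rim) that carry the cover are 75 mm above the origin; opening 90 x 160 mm. Grey motor on the +y end, its top 71 mm up, reaching to y = 200 mm; a shaft stub reaches to x = -105 mm
- pin_middle (a point): point fixed on the gearbox axis, 89 mm above its origin: the height of the two brass pins' tops (14 mm above the rim). The pins are 124 mm apart on the line x = 0. They sit on a stiff carriage (moves only above 60 N): the pair's true midpoint lies anywhere within 14 mm of this point along the gearbox's y, NOT reported: feel or look. Pins 10 mm across, tip coned to 6 mm over the last 3 mm
- cover: loose aluminium cover plate 125 x 205 x 6 mm (x, y, z), about 0.3 kg, lying flat on the counter, right way up. Origin: centre of its underside; z up, y along its length. Through holes 13 mm across at x = 0, y = +62 and -62 mm; either way round fits. Black grip block upright on its middle: 60 mm along x, 14 mm thick along y, top 46 mm above the origin
- cover_grip (a point): centre of the top of the cover's grip block; axes as the cover's
- lamp (a joint): swivel of the copper lamp's arm about a vertical axis, friction only (about 2 N at the knob), stays where it is left. 0: arm points along the gearbox's -x, lamp over the gearbox's middle; grows as the lamp swings towards the gearbox's +y (motor) side; 1.57 is a quarter turn; stops at -0.4 and 1.8
- lamp_knob (a point): top centre of the upright black knob above the lamp head, 22 mm across, 50 mm tall (281 mm above the counter), 135 mm from the swivel axis. Below it: the 12 mm arm (its top 50 mm below this point), then the copper shade, 88 mm across, its lower edge 150 mm above the counter
- lamp_pivot (a point): point on the swivel axis at the arm's mid height, 225 mm above the counter, on the lamp's post 135 mm from the gearbox's middle along its +x
- round_loaf: round brown loaf, 156 mm across, 74 high; a bystander, leave it where it is (origin: underside)
- jam_jar: amber jar, 68 mm across, 95 high; a bystander, leave it where it is (origin: underside)
- screwdriver: screwdriver lying on the counter; a bystander, leave it where it is (origin: underside)
- pastry_brush: pastry brush lying on the counter; a bystander, leave it where it is (origin: underside)
- mug: white mug, 76 mm across, 90 high; a bystander, leave it where it is (origin: underside)
- flour_bowl: blue bowl, 90 mm across, 45 high; a bystander, leave it where it is (origin: underside)

How it is judged:
On the way, in this order (a step that is already met when the one before it is completed fails the run):
1. the lamp is swung clear of the gearbox (value of joint lamp above 1.2 rad), for 0.2 s.
2. the cover sits flat on the gearbox rim over both pins (z of cover in the frame of gearbox between 0.072 and 0.0775 m and x of cover in the frame of gearbox between -0.008 and 0.008 m and y of cover in the frame of gearbox between -0.022 and 0.022 m and angle between cover's own z axis and vertical below 0.03 rad and angle between the y axis of cover and the y axis of gearbox, either way round below 0.08 rad), for 0.2 s.
At the end, for the whole second after the job is handed in: The cover lies still and right way up on the gearbox rim with both pins through its holes: underside within 2.5 mm of the rim, tilt under 0.03 rad, its length within 0.08 rad of the gearbox's, within 8 mm across and 22 mm along of the gearbox's middle; the lamp arm still stands beyond 1.2 rad (all of step 2 and value of joint lamp above 1.2 rad and linear speed of cover below 0.02 m/s and angular speed of cover below 0.1 rad/s); the robot touches nothing.
It fails at once if a bystander is moved by more than 30 mm (distance of any of round_loaf, jam_jar, screwdriver, pastry_brush, mug, flour_bowl from where it was at the start of the episode above 0.03 m).
It also fails if it takes over 67 s, if anything falls off the work surface, if the arm or the gripper's body presses on something with over 40 N, if the wrist force passes 120 N, or if a joint passes its speed limit or range.

## Working session

There is one attempt and no reset: what is moved stays moved. The work goes in short steps, each a Python script; the robot and the scene stay as the last script left them, time stands still between calls to the robot, and variables do not carry over. Pictures are saved under pics/ and viewed, at most 10 in all, crops included, and the job is handed in when it is done.

```bash
ls; mkdir -p pics
python3 - <<'E'
from cell import *
import cv2,numpy as np
for n in("top","side"):
    p,d=snapshot(n); cv2.imwrite(f"pics/{n}0.png",p); np.save(f"{n}0.npy",d)
    c=camera_params(n); print(n,c, -cv2.Rodrigues(np.array(c["rvec"],float))[0].T@np.array(c["tvec"]).ravel())
print(camera_params("wrist"),current_clock(),current_eef_rot())
a=cv2.imread("pics/top0.png");cv2.imwrite("pics/t.png",cv2.resize(a,(800,600)))
E
```

```text
pics
top {'mtx': array([[373.96344165,   0.        , 258.00197354],
       [  0.        , 373.96344165, 190.86342082],
       [  0.        ,   0.        ,   1.        ]]), 'rvec': array([ 2.11058242, -2.11877621,  0.17751637]), 'tvec': array([0.09158526, 0.5886473 , 1.07014588])} [0.37982611 0.06799079 1.16241778]
side {'mtx': array([[420.96798985,   0.        , 261.50838924],
       [  0.        , 420.96798985, 195.77897161],
       [  0.        ,   0.        ,   1.        ]]), 'rvec': array([ 0.04986898, -2.77281833,  1.40691061]), 'tvec': array([0.55341395, 0.10735946, 1.27663803])} [0.49958383 0.98952929 0.84784756]
{'mtx': array([[332.69237047,   0.        , 254.68302394],
       [  0.        , 332.69237047, 186.51843137],
       [  0.        ,   0.        ,   1.        ]]), 'hand_eye': array([[ 4.85042860e-04, -9.56233728e-01, -2.92603522e-01,
         8.10690106e-02],
       [ 9.99999273e-01,  7.86871233e-04, -9.13831464e-04,
        -1.49143522e-04],
       [ 1.10407776e-03, -2.92602866e-01,  9.56233415e-01,
        -1.62648483e-01],
       [ 0.00000000e+00,  0.00000000e+00,  0.00000000e+00,
         1.00000000e+00]])} 0.1 [[ 9.45141209e-01  3.26661847e-01 -3.64427319e-04]
 [ 3.26661967e-01 -9.45139582e-01  1.76945980e-03]
 [ 2.33580321e-04 -1.79143392e-03 -9.99998368e-01]]
```

View pics/t.png

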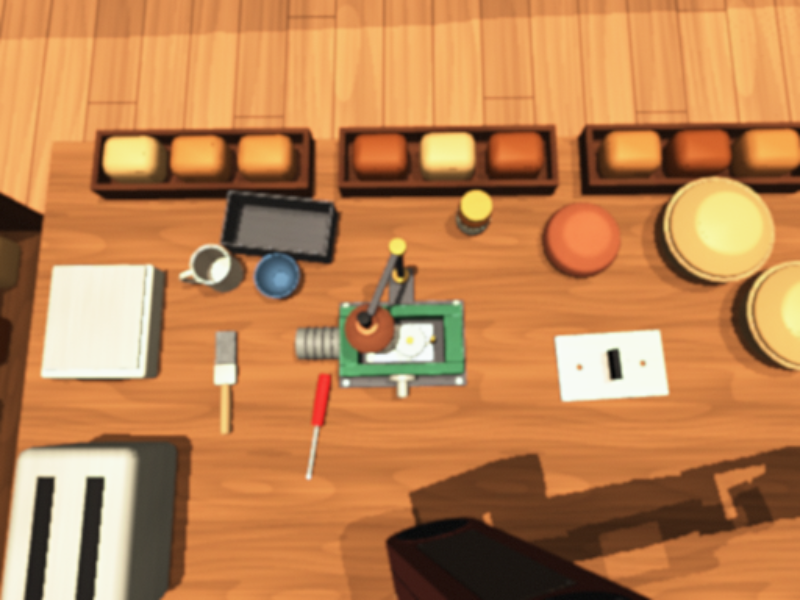

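View pics/side0.png

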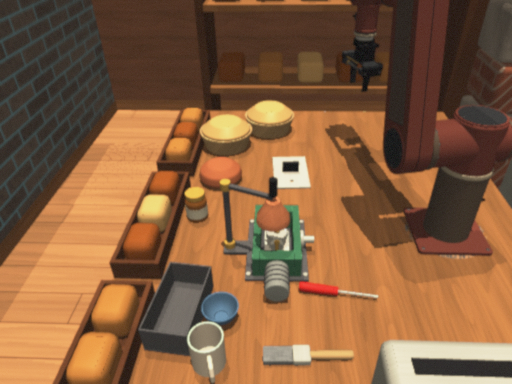

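The top view (800 px) shows the gearbox at (402,345) with its motor on the left (+y) and the lamp head at (370,325), knob at (364,320). The cover is at (612,365) with its black grip. The screwdriver is at (318,420), the bowl at (278,275) and the mug at (212,265). In the side view the lamp post is at (226,215) and the knob at (272,187).

```bash
cat > h.py <<'E'
import cv2,numpy as np
from cell import *
def cam(n,pose=None):
    c=camera_params(n);K=np.array(c["mtx"])
    if n!="wrist":
        R=cv2.Rodrigues(np.array(c["rvec"],float))[0].T; t=-R@np.array(c["tvec"]).ravel()
    else:
        p,Ro=pose;H=np.array(c["hand_eye"]);R=Ro@H[:3,:3];t=np.array(p)+Ro@H[:3,3]
    return K,R,t
def rays(C,uv):
    K,R,t=C;uv=np.atleast_2d(uv).astype(float)
    return (R@np.linalg.inv(K)@np.c_[uv,np.ones(len(uv))].T).T
def onz(C,uv,z):
    d=rays(C,uv);return C[2]+d*((z-C[2][2])/d[:,2:3])
def cloud(C,dep):
    h,w=dep.shape;v,u=np.mgrid[:h,:w]
    return (C[2]+rays(C,np.c_[u.ravel(),v.ravel()])*dep.ravel()[:,None]).reshape(h,w,3)
def two(C1,a,C2,b):
    d1=rays(C1,a)[0];d2=rays(C2,b)[0];s=np.linalg.lstsq(np.c_[d1,-d2],C2[2]-C1[2],rcond=None)[0]
    p=C1[2]+s[0]*d1;q=C2[2]+s[1]*d2;return (p+q)/2,np.linalg.norm(p-q)
def down(yaw):  # tool y axis (closing) at world angle yaw
    y=np.array([np.cos(yaw),np.sin(yaw),0]);z=np.array([0,0,-1.]);return np.c_[np.cross(y,z),y,z]
E
python3 - <<'E'
from h import *
T=cam("top");S=cam("side")
im=cv2.imread("pics/top0.png");P=cloud(T,np.load("top0.npy"));Z=P[...,2]
hsv=cv2.cvtColor(im,cv2.COLOR_BGR2HSV);H,Sa,V=cv2.split(hsv)
g=(H>55)&(H<95)&(Sa>80)
print("green z",np.percentile(Z[g],[5,25,50,75,95]))
def rect(m,z,name):
    m=cv2.morphologyEx(m.astype(np.uint8),cv2.MORPH_OPEN,np.ones((2,2)))
    cs=max(cv2.findContours(m,cv2.RETR_EXTERNAL,cv2.CHAIN_APPROX_NONE)[0],key=cv2.contourArea)
    q=onz(T,cs[:,0],z)[:,:2].astype(np.float32);r=cv2.minAreaRect(q)
    print(name,r,np.round(cv2.boxPoints(r),4).tolist())
m=g&(Z>.06)&(Z<.09); print(m.sum()); rect(m,.075,"rim")
sub=np.zeros_like(m);sub[205:262,350:435]=1
w=sub&(Sa<70)&(V>140); print("cover z",np.median(Z[w])); rect(w,.006,"cover")
b=sub&(V<60); print("grip z",np.percentile(Z[b],[10,50,90])); rect(b,.046,"grip")
k=np.zeros_like(m);k[195:215,222:245]=1;k&=(V<60);print("knob",np.argwhere(k).mean(0),k.sum(),Z[k].max(),np.median(Z[k]))
E
python3 -c "
import cv2;a=cv2.imread('pics/top0.png')[140:270,180:300];b=cv2.imread('pics/side0.png')[160:290,200:320]
import numpy as np;cv2.imwrite('pics/c.png',np.hstack([cv2.resize(x,None,fx=3.3,fy=3.3,interpolation=2) for x in(a,b)]))"
```

```text
green z [0.04869242 0.07291694 0.07472201 0.07631342 0.07843119]
1311
rim ((0.5058090090751648, 0.09009233862161636), (0.12882350385189056, 0.22627456486225128), 0.9954574704170227) [[0.43939998745918274, 0.2020999938249588], [0.44339999556541443, -0.02410000003874302], [0.5722000002861023, -0.021900000050663948], [0.5681999921798706, 0.20430000126361847]]
cover z 0.006037821158181189
cover ((0.46088480949401855, -0.31791141629219055), (0.12682926654815674, 0.20749013125896454), 3.3997294902801514) [[0.391400009393692, -0.21809999644756317], [0.40369999408721924, -0.4251999855041504], [0.5303000211715698, -0.41769999265670776], [0.5180000066757202, -0.21060000360012054]]
grip z [0.01936644 0.04260021 0.04719411]
grip ((0.45900997519493103, -0.31117090582847595), (0.047816481441259384, 0.01610318012535572), 3.1074163913726807) [[0.43470001220703125, -0.3043999969959259], [0.43560001254081726, -0.320499986410141], [0.48330000042915344, -0.31790000200271606], [0.48240000009536743, -0.301800012588501]]
knob [204.         233.44117647] 34 0.28552543416896836 0.27994769387961954
```

View pics/c.png

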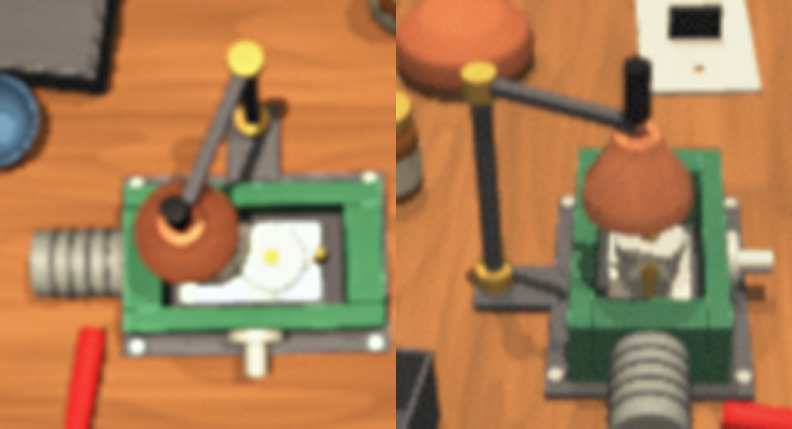

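```bash
cat > m.py <<'E'
from h import *
T=cam("top");S=cam("side")
k,e=two(T,(232.3,202.3),S,(273.3,179.8));print("knob",k,e)
k1=onz(T,(232.3,202.3),.281)[0];k2=onz(S,(273.3,179.8),.281)[0];print(k1,k2)
pin=onz(T,(277.3,216.7),.089)[0];print("pin",pin)
yw=.0174;G=np.array([.506,.0903]);X=np.array([np.cos(yw),np.sin(yw)]);Y=np.array([-X[1],X[0]])
pv=G+.135*X;print("pivot",pv)
def kn(th): return pv+.135*(-np.cos(th)*X+np.sin(th)*Y)
v=(k1[:2]+k2[:2])/2-pv;th0=np.arctan2(v@Y,-v@X);print("th0",th0,np.linalg.norm(v))
E
python3 - <<'E'
from m import *
for th in np.linspace(th0,1.5,6):
    for z in(.24,.36):
        for a in(0,np.pi): 
            q=ik([*kn(th),z],down(np.pi/2+yw-th+a)); print(round(th,2),z,a>0,None if q is None else np.round(q,2))
E
```

```text
knob [0.51725828 0.14670705 0.27942327] 0.00398175985579064
[0.51901804 0.14643026 0.281     ] [0.51524445 0.14964366 0.281     ]
pin [0.50668924 0.03321193 0.089     ]
pivot [0.64097956 0.09264888]
th0 0.4379439191250595 0.13566961830785815
0.44 0.24 False [ 0.13  0.    1.73 -0.    1.41 -1.02]
0.44 0.24 True [ 0.13  0.    1.73 -0.    1.41  2.12]
0.44 0.36 False [ 0.13 -0.04  1.55 -0.    1.63 -1.02]
0.44 0.36 True [ 0.13 -0.04  1.55 -0.    1.63  2.12]
0.65 0.24 False [ 0.17  0.05  1.68 -0.    1.41 -0.77]
0.65 0.24 True [ 0.17  0.05  1.68 -0.    1.41  2.38]
0.65 0.36 False [ 0.17  0.01  1.5  -0.    1.63 -0.77]
0.65 0.36 True [ 0.17  0.01  1.5  -0.    1.63  2.38]
0.86 0.24 False [ 0.2   0.11  1.61 -0.    1.41 -0.52]
0.86 0.24 True [ 0.2   0.11  1.61 -0.    1.41  2.62]
0.86 0.36 False [ 0.2   0.07  1.44 -0.    1.63 -0.52]
0.86 0.36 True [ 0.2   0.07  1.44 -0.    1.63  2.62]
1.08 0.24 False [ 0.22  0.18  1.54 -0.    1.42 -0.29]
1.08 0.24 True None
1.08 0.36 False [ 0.22  0.14  1.37 -0.    1.64 -0.29]
1.08 0.36 True None
1.29 0.24 False [ 0.23  0.25  1.46 -0.    1.43 -0.07]
1.29 0.24 True None
1.29 0.36 False [ 0.23  0.21  1.29 -0.    1.65 -0.07]
1.29 0.36 True None
1.5 0.24 False [ 0.23  0.31  1.38 -0.    1.45  0.14]
1.5 0.24 True None
1.5 0.36 False [ 0.23  0.28  1.2  -0.    1.66  0.14]
1.5 0.36 True None
```

Run:
```python
from m import *
ori=lambda th:down(np.pi/2+yw-th)
k=(k1+k2)[:2]/2
goto([*k,.37],ori(th0)); print(current_clock())
print("down",move_linear([*k,.24],.15,stop_force=8))
grip(.0,12); print("w",current_gripper_width(),current_finger_force(),current_tcp_pos(),current_clock())
for th in np.linspace(th0,1.55,8)[1:]:
    move_linear([*kn(th),.24],.12,rotation=ori(th)); print(round(th,2),np.round(current_force(),1))
grip(.6); p=current_tcp_pos()
move_linear([p[0],p[1],.36],.2)
print(current_clock())
# look at the pins from above gearbox; camera sits .081 along tool x from TCP
R=down(np.pi/2+yw); print(R[:,0])
goto([G[0]-.0,G[1],.36],R)
po=current_tcp_pos(),current_eef_rot();im,d=snapshot("wrist");cv2.imwrite("pics/w1.png",im);np.save("w1.npy",d);np.savez("w1p.npz",p=po[0],R=po[1])
im,d=snapshot("top");cv2.imwrite("pics/top1.png",im)
print(current_clock(),po)
cam_=cam("wrist",po);print(cam_[2],rays(cam_,(256,192)))
```

```text
knob [0.51725828 0.14670705 0.27942327] 0.00398175985579064
[0.51901804 0.14643026 0.281     ] [0.51524445 0.14964366 0.281     ]
pin [0.50668924 0.03321193 0.089     ]
pivot [0.64097956 0.09264888]
th0 0.4379439191250595 0.13566961830785815
2.9667
down False
w 0.25328948765542125 11.999606180470437 [0.51694627 0.14790008 0.23992137] 5.0583
0.6 [-4.1  5.   1.8]
0.76 [-4.3  5.2  1.3]
0.91 [-4.1  6.9  1. ]
1.07 [-3.2  7.6  1.1]
1.23 [-2.5  8.8 -1. ]
1.39 [-0.5  9.9 -0.9]
1.55 [ 0.8  9.3 -1.9]
8.9
[-0.99984862 -0.01739912 -0.        ]
10.5417 (array([0.50598126, 0.09043737, 0.35948   ]), array([[-9.99859226e-01, -1.67580364e-02, -8.33916320e-04],
       [-1.67581128e-02,  9.99859569e-01,  8.47285246e-05],
       [ 8.32379329e-04,  9.86914608e-05, -9.99999649e-01]]))
[0.42566333 0.08932031 0.52219587] [[ 0.30784881  0.01047909 -0.95152848]]
```

View pics/w1.png

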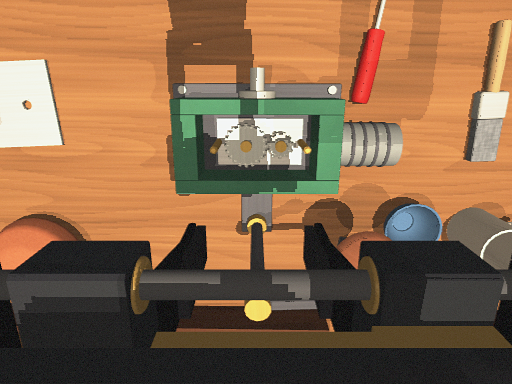

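Run:
```python
from h import *
f=np.load("w1p.npz");C=cam("wrist",(f["p"],f["R"]));im=cv2.imread("pics/w1.png");d=np.load("w1.npy")
P=cloud(C,d);Z=P[...,2];H,S,V=cv2.split(cv2.cvtColor(im,cv2.COLOR_BGR2HSV))
m=((H>15)&(H<35)&(S>90)&(V>70)&(Z>.055)&(Z<.11)).astype(np.uint8)
n,l,st,ce=cv2.connectedComponentsWithStats(m)
for i in range(1,n):
    if st[i,4]>6: print(st[i],ce[i],onz(C,ce[i],.089)[0],np.percentile(Z[l==i],[10,50,95]))
g=((H>55)&(H<95)&(S>80)&(Z>.065)&(Z<.085)).astype(np.uint8)
c=max(cv2.findContours(g,0,cv2.CHAIN_APPROX_NONE)[0],key=cv2.contourArea)
print(cv2.minAreaRect(onz(C,c[:,0],.075)[:,:2].astype(np.float32)))
```

```text
[240 141  12  12 105] [245.39047619 146.08571429] [0.50271777 0.07900013 0.089     ] [0.05919776 0.06052578 0.06217617]
[275 141  12  11 104] [280.35576923 146.00961538] [0.50183598 0.12489391 0.089     ] [0.05940947 0.06045197 0.06168638]
[210 143  10  11  74] [214.27027027 147.83783784] [0.50573611 0.03811769 0.089     ] [0.06375555 0.08622219 0.0901226 ]
[301 143  10  11  76] [305.5        148.03947368] [0.50396332 0.1580719  0.089     ] [0.06618172 0.08699381 0.08988015]
((0.5074805617332458, 0.09437858313322067), (0.1286786049604416, 0.22847387194633484), 0.9640941023826599)
```

The wrist view shows the open gearbox with brass pins at (213,148) and (306,148). The gears are between them, the lamp is out of view, and the post cap is at (257,309). I'll refine this from the flipped hand and the unobstructed top view.

```bash
cat > pins.py <<'E'
from h import *
def pins(C,im,d,zlo=.083):
    P=cloud(C,d);Z=P[...,2];H,S,V=cv2.split(cv2.cvtColor(im,cv2.COLOR_BGR2HSV))
    m=((H>12)&(H<38)&(S>80)&(V>60)&(Z>zlo)&(Z<.1)&(abs(P[...,0]-.505)<.02)&(abs(P[...,1]-.095)<.09)).astype(np.uint8)
    n,l,st,ce=cv2.connectedComponentsWithStats(m)
    for i in range(1,n):
        if st[i,4]>3: print("pin",st[i],onz(C,ce[i],.088)[0].round(4))
    g=((H>55)&(H<95)&(S>80)&(Z>.065)&(Z<.085)).astype(np.uint8)
    c=max(cv2.findContours(g,0,cv2.CHAIN_APPROX_NONE)[0],key=cv2.contourArea)
    print(cv2.minAreaRect(onz(C,c[:,0],.075)[:,:2].astype(np.float32)))
E
python3 - <<'E'
from pins import *
f=np.load("w1p.npz");pins(cam("wrist",(f["p"],f["R"])),cv2.imread("pics/w1.png"),np.load("w1.npy"))
goto([.505,.094,.30],down(-np.pi/2+.0174))
po=current_tcp_pos(),current_eef_rot();im,d=snapshot("wrist");pins(cam("wrist",po),im,d);cv2.imwrite("pics/w2.png",im)
# move on over the cover, block closing axis = cover y
A=down(np.pi/2+.057)
goto([.461+.02,-.318,.25],A)
po=current_tcp_pos(),current_eef_rot();im,d=snapshot("wrist");cv2.imwrite("pics/w3.png",im);np.savez("w3.npz",p=po[0],R=po[1],d=d)
im,d=snapshot("top");cv2.imwrite("pics/top2.png",im);pins(cam("top"),im,d)
print(current_clock())
E
```

```text
pin [210 146   8   8  48] [0.5082 0.0367 0.088 ]
pin [303 146   8   8  52] [0.5061 0.1597 0.088 ]
((0.5074805617332458, 0.09437858313322067), (0.1286786049604416, 0.22847387194633484), 0.9640941023826599)
pin [194 151   9   9  64] [0.5076 0.1597 0.088 ]
pin [301 151   9   9  62] [0.5096 0.0371 0.088 ]
((0.5086280703544617, 0.09412737935781479), (0.12811855971813202, 0.2282470464706421), 1.0504660606384277)
pin [276 215   3   3   8] [0.5092 0.0344 0.088 ]
pin [233 216   2   3   6] [0.5065 0.1597 0.088 ]
((0.5079550743103027, 0.09299564361572266), (0.1273363083600998, 0.22640781104564667), 1.0239461660385132)
16.6333
```

View pics/w3.png

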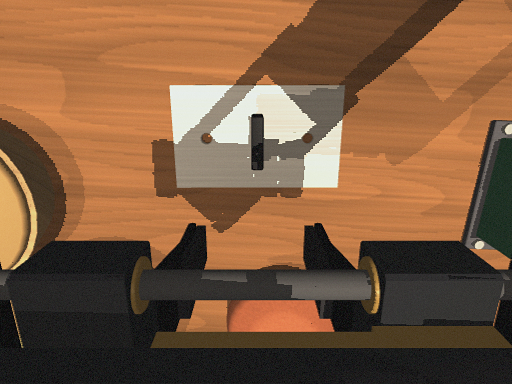

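View pics/top2.png

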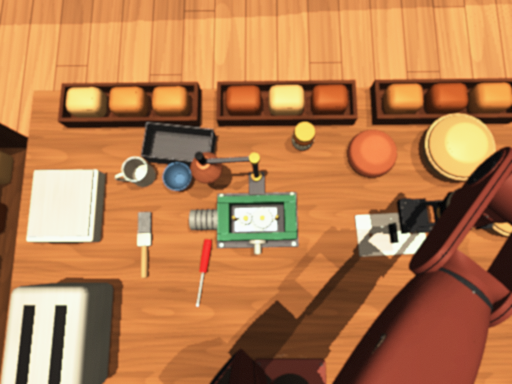

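w3 shows the cover with holes at (207,138) and (307,138) and the grip block at (257,142). In top2 the lamp arm points left (+y), head at (205,173), clear of the gearbox. Next: locate the holes exactly, then grasp and lift.

Run:
```python
from h import *
f=np.load("w3.npz");C=cam("wrist",(f["p"],f["R"]));im=cv2.imread("pics/w3.png")
H,S,V=cv2.split(cv2.cvtColor(im,cv2.COLOR_BGR2HSV));hs=[]
for u in(206,307):
    m=np.zeros_like(H);m[128:149,u-11:u+12]=((S>100)[128:149,u-11:u+12]);n,l,st,ce=cv2.connectedComponentsWithStats(m)
    i=1+np.argmax(st[1:,4]);print(st[i],ce[i]);hs.append(onz(C,ce[i],.006)[0])
hs=np.array(hs);c=hs.mean(0);v=hs[np.argmax(hs[:,1])]-hs[np.argmin(hs[:,1])];print(hs,c,np.linalg.norm(v));yaw=np.arctan2(v[1],v[0]);print(yaw-np.pi/2)
A=down(yaw)
goto([c[0],c[1],.12],A)
print(move_linear([c[0],c[1],.013],.12,stop_force=8)); 
grip(0,45);print(current_gripper_width(),current_finger_force(),current_tcp_pos())
p=current_tcp_pos();f0=current_force()
move_linear([p[0],p[1],.20],.15);print("lift",current_gripper_width(),current_force()-f0,current_moment(),current_clock())
po=current_tcp_pos(),current_eef_rot();im,d=snapshot("wrist");cv2.imwrite("pics/w4.png",im);np.savez("w4.npz",p=po[0],R=po[1],d=d)
np.savez("grasp.npz",c=c,yaw=yaw,p=p)
```

```text
[202 133  10  10  75] [206.49333333 137.73333333]
[303 133   9  10  72] [307.08333333 137.70833333]
[[ 0.46628738 -0.37699751  0.006     ]
 [ 0.4591991  -0.25412144  0.006     ]] [ 0.46274324 -0.31555947  0.006     ] 0.12308034925228173
0.057622558174738936
False
0.16225083013526875 44.9998571164906 [ 0.46276394 -0.31563245  0.01303473]
lift 0.16030009419414532 [ 0.8482117   0.5739035  -3.73682303] [ 0.0896196  -0.11879088 -0.02174684] 20.4
```

View pics/w4.png

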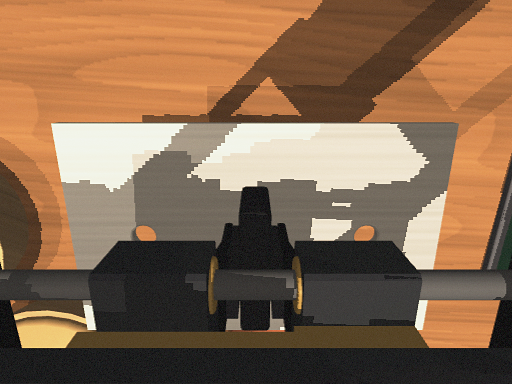

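The plate is held level. Its far edge is at row 123 and its holes, partly hidden, at (146,233) and (364,233). I'll get the in-hand offset from these and the depth, then descend with a force stop.

Run:
```python
from h import *
f=np.load("w4.npz");C=cam("wrist",(np.zeros(3),np.eye(3)));P=cloud(C,f["d"]);im=cv2.imread("pics/w4.png")
H,S,V=cv2.split(cv2.cvtColor(im,cv2.COLOR_BGR2HSV))
r=P[140:200,100:200].reshape(-1,3);A=np.c_[r[:,:2],np.ones(len(r))];s=np.linalg.lstsq(A,r[:,2],rcond=None)[0];print("plane tool",s)
z=np.median(r[:,2]);
# far edge, side edges in tool frame by depth
on=abs(P[...,2]-z)<.012
for u in(120,200,320,400):
    v=np.argmax(on[100:200,u])+100;print("far",u,v,onz(C,(u,v-.5),z)[0])
for v in(150,180):
    us=np.where(on[v])[0];print("side",onz(C,(us.min()-.5,v),z)[0],onz(C,(us.max()+.5,v),z)[0])
```

```text
plane tool [-0.22864267 -0.11015012  0.00875038]
far 120 122 [ 0.06268434 -0.06715078  0.00662739]
far 200 122 [ 0.06269894 -0.02700944  0.00662739]
far 320 122 [0.06272087 0.03324439 0.00662739]
far 400 122 [0.06273549 0.07344152 0.00662739]
side [ 0.04820218 -0.10202852  0.00662739] [0.04825622 0.10288235 0.00662739]
side [ 0.0321551  -0.10219309  0.00662739] [0.03218644 0.10305784 0.00662739]
```

Run:
```python
from h import *
A=down(np.pi/2+.0175);x,y=.508,.0983
p=current_tcp_pos()
goto([x,y,.2],A);move_linear([x,y,.115],.12);wait(.3)
f0=current_force();m0=current_moment();print(current_tcp_pos(),f0)
hit=move_linear([x,y,.0885],.03,stop_force=8)
print(hit,current_tcp_pos(),current_force()-f0,current_moment()-m0,current_gripper_width(),current_clock())
```

```text
[0.50844767 0.09835826 0.11568624] [ 1.07613013  0.27787427 -2.64457681]
False [0.50819455 0.09831384 0.08868411] [-1.05532946 -0.38225882 -0.36376932] [0.04770582 0.03108919 0.09466709] 0.1562773731835747 24.1833
```

Run:
```python
from h import *
p=current_tcp_pos();f0=current_force()
hit=move_linear([p[0],p[1],.083],.02,stop_force=8)
q=current_tcp_pos();print(hit,q,current_force()-f0,current_gripper_width())
grip(.5);wait(.2)
move_linear([q[0],q[1],.25],.15);goto([.40,.097,.32],down(np.pi/2+.0175))
po=current_tcp_pos(),current_eef_rot();im,d=snapshot("wrist");cv2.imwrite("pics/w5.png",im)
C=cam("wrist",po);P=cloud(C,d);S=cv2.cvtColor(im,cv2.COLOR_BGR2HSV)[...,1]
m=((abs(P[...,2]-.081)<.006)&(S<70)).astype(np.uint8)
c=max(cv2.findContours(m,0,cv2.CHAIN_APPROX_NONE)[0],key=cv2.contourArea)
print(cv2.minAreaRect(onz(C,c[:,0],.081)[:,:2].astype(np.float32)))
r=P[m>0];A=np.c_[r[:,:2]-[.508,.098],np.ones(len(r))];print("plane",np.linalg.lstsq(A,r[:,2],rcond=None)[0],current_clock())
i2,_=snapshot("side");cv2.imwrite("pics/s5.png",np.hstack([im[:, :400],i2[120:312,160:360].repeat(2,0).repeat(2,1)]))
```

```text
True [0.50843788 0.09833652 0.08800223] [-1.07984014  0.27941868  6.69492354] 0.15638154131720375
((0.5018455386161804, 0.09913215041160583), (0.11433670669794083, 0.20685692131519318), 1.014999270439148)
plane [ 0.00297837 -0.00033658  0.08140581] 27.275
```

View pics/s5.png

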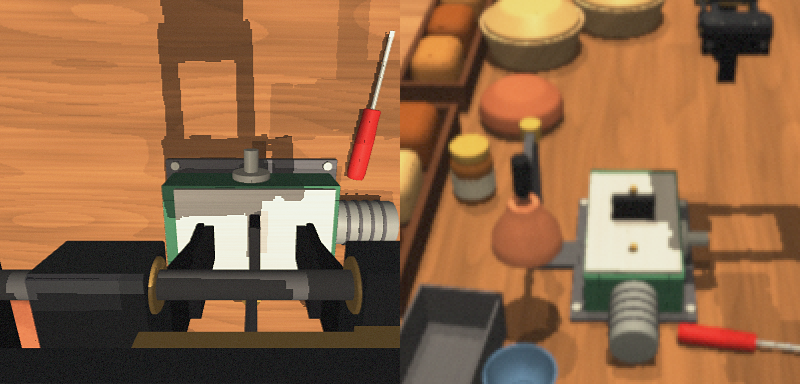

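The side view shows the cover flat on the rim with both brass pins through it (above and below the grip block) and the lamp clear. The plane fit puts its top at 0.0814 m with 0.003 rad tilt, so I'm handing in.

```bash
python3 -c "
from cell import *
print(sign_off(),current_clock())"
```

```text
the job is handed in; nothing more can be done
the job is handed in; nothing more can be done
```

The job is handed in: the lamp is swung about a quarter turn to the motor side, and the cover is flat on the rim with both pins through its holes (tilt about 0.003 rad), with no bystander touched on purpose and about 27 s used; the judge's result was not shown.

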